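Running a tap down a hanger boss at a craft stall

TASK

Swing the yellow lever fully over to close the vise on the brass boss, and only then work the tap down with the red crank handle: half a turn forward (clockwise seen from above), a quarter turn back, half forward, a quarter back, then forward again until the tap bottoms against its firm stop. Work gently, never force the crank once it bottoms (the boss must not be wrenched round in the jaws), leave the vise closed and let go, and do not disturb the cup, the spool or the tub.

Things in the scene. Friction and masses are not known exactly. Their poses are not given: they have to be found in the camera images.
- fixture: Small tapping vise fixed to the table: blue base plate 15 mm thick, grey block to 44 mm height, two dark jaws to 66 mm, brass boss (45 mm diameter) to 72 mm. Origin: on the table, under the upright tap axis. From it the plate reaches 60 mm along +x and -x, 70 mm along +y and 130 mm along -y; the lever's pivot is 100 mm along -y.
- clamp (a joint): Angle of the yellow-knobbed lever about its upright pivot, rad. 0 = open, lever pointing along the fixture's -y; it grows counterclockwise seen from above, to a firm stop at 1.30 = fully over, vise closed. Starts near open. It stays where it is left; moving it takes about 3 N at the knob, dry friction.
- clamp_knob (a point): Middle of the gripping part of the yellow knob on the lever: an upright cylinder 18 mm in diameter, its top 19 mm above this point, the lever's flat arm 19 mm below it. 75 mm from the lever's pivot.
- clamp_pivot (a point): Point on the upright pivot axis of the lever, level with the middle of the yellow knob.
- crank: Steel crank on the tap. Origin: on the tap's upright axis at the underside of the hub (30 mm diameter, 18 mm tall). Its +x points along the flat arm to the red handle, 55 mm away; a counter-arm reaches 49 mm the other way. The arm's top is 18 mm above the origin. It turns with dry friction, about 3 N at the handle, and stays where left. Over about 15 N round the turn at the handle, the boss slips in the jaws.
- handle_mid (a point): Gripping point of the red crank handle: an upright cylinder 18 mm in diameter, 46 mm tall, that spins freely on its own pin. Its top is 19 mm above this point, the crank's arm 28 mm below. It goes round the tap's axis in a circle of 55 mm radius, sinking 2.0 mm per turn clockwise seen from above.
- tap_point (a point): Lower end of the tap, on its axis inside the boss; it sinks 2.0 mm per turn clockwise. The firm stop lies between 0.79 and 1.21 turns ahead of the starting angle, different each time, and has to be felt. There is another stop at least 0.12 turn behind the starting angle.
- boss_mark (a point): A point on the upper rim of the brass boss, 20.5 mm from the tap's axis; a short black line on the boss's top points to it. It points anywhere at the start and must stay where it is: it moves only if the crank is forced against the tap's stop and the boss is wrenched round in the jaws.
- cup: Green drinking cup standing on the table, 76 mm diameter, 95 mm tall; origin under its centre. Bystander.
- spool: Mustard-yellow cord spool standing on the table, 68 mm diameter, 91 mm tall; origin under its centre. Bystander.
- tub: Pale tub with a green lid, 118 x 88 x 60 mm; origin under its centre. Bystander.

How it is judged:
By the outcome, as a careful person would: the job done as asked, in the order asked, and still so for the second after the job is handed in, with the robot touching nothing.
It also fails if it takes over 72 s, if anything falls off the work surface, if the arm or the gripper's body presses on something with over 40 N, if the wrist force passes 120 N, or if a joint passes its speed limit or range.

ROBOT

A 6-joint arm with a two-finger parallel gripper is mounted at the origin on the work surface. World frame = base frame: x ahead of the robot, y to its left, z up, the work surface at z = 0. Lengths are in mm, angles in rad, forces in N, time in s.
With the tool pointing down it reaches from about 300 to 775 mm from the base axis. Payload 14.6 kg.
Tool frame: the origin (TCP) lies on the front face of the gripper's body, between the roots of the fingers; the fingertips stand 97 mm ahead of it and the grasp point (between the pads) lies 78 mm ahead of it; z points along the fingers, y is the line along which they close (so a half turn about z gives the same grasp; the last joint's range is limited). The gripper opens to 94 mm and grips with 3 to 60 N. Pads are 16 mm wide; open, the fingers measure 119 mm over their backs; the gripper's body (75 mm by 177 mm) begins 78 mm behind the grasp point.
Start: joints at [1.252, 0.3, 1.521, -0, 1.321, -0.067], TCP at [137.029, 532.647, 302.646] pointing down, gripper open.
Joint ranges: [-3.03, 3.03], [-0.79, 2.21], [0.23, 2.52], [-1.04, 4.18], [0, 3.07], [-2.55, 2.55]. Speed limits (rad/s): [2.22, 2.22, 2.57, 3.14, 3.14, 3.14].

INTERFACE

Orientations are given as [roll, pitch, yaw] about the fixed x, y, z axes, in that order (R = Rz(yaw) Ry(pitch) Rx(roll)).
In Python, from cell import * gives the robot as it stands.
- The arm moves only by the tool carry_out, never from a script. Its arguments are lists of equal length, an entry for each row: "slide": the shift along the world's x, y, z scaled (see below), a list of three; "dr": the turn, a rotation vector about the world's x, y, z scaled (see below), a list of three; "gripper": the opening in per cent of the stroke, from 0 (shut) to 100 (fully open). A call has 1 to 10 rows; each row is the pose to reach, as a shift and turn from the pose commanded when the call began, turning the shorter way round; what a row does not reach only later rows make up. The controller multiplies each number of a shift by 0.25 m and each number of a turn by 360 degrees. A row lasts 1/12 s, in which the tool goes at most 41.7 mm and 7.16 degrees, less where a joint would pass 70% of its speed; a pose out of reach is approached as far as the arm can. A call with a number of a shift or a turn outside -1 to 1 is refused whole. A call with a gripper value outside its range is refused whole. The fingers move at their own pace and stop on an object; "newtons" is the grip in N (left out, the last holds). Time passes only in rows, so rows that repeat a pose let the fingers close. It gives the time, the measured TCP pose, the force, the opening and the grip force at its end, in the units of the state.
- read_state(): the state, without advancing time (a new reading comes with each control period).
- camera(name): name is "scene" or "side" or "wrist"; returns the picture (480x640x3 uint8, red, green, blue); there is no depth.
- camera_model(name): a dict with "vfov" (degrees; the focal length in pixels is half the picture's height over the tangent of half this angle, whatever the lens; pixels are square), "cx", "cy" (the principal point, pixels), "R" (3x3) and "t" (3): a world point X has camera coordinates R X + t. Camera axes: x right, y down, z forward; pixel columns grow to the right and rows downward; lengths in mm; the calibration is good to about 2 mm. The wrist camera is an equidistant fisheye: a pixel r from the principal point sees the ray r / f radians off the axis. A picture is of the moment at which its call begins: read the wrist's pose just before it. camera_model takes no time and is no camera call; for the wrist camera it gives the pose at the moment of the call.
- sign_off(): hands the job in; it is judged then, once.
The state is a dict: "clock": time; "joints": joint angles; "qd": joint speeds; "effort": joint torques, N m; "eef_pos": TCP position; "eef_rot": TCP orientation; "wrist_force": force on the tool from outside, world axes, zero at the start; "moment": the same for the moment, N m; "finger_gap": finger opening in mm; "finger_force": force on a finger pad.
Only numpy, scipy, OpenCV 4.12 (cv2) and the standard library are available. Lean on these libraries where they do the work, as an engineer would, in place of code of your own. Each camera call takes 0.05 s, during which the arm holds its last target. There are 200 camera calls.

## Working session

There is one attempt and no reset: what is moved stays moved. The work goes in short steps, Python scripts to look and compute and a tool call to move; the robot and the scene stay as the last step left them, time stands still between calls to the robot, and variables do not carry over. Pictures are saved under pics/ and viewed, at most 10 in all, crops included, and the job is handed in when it is done.

Besides the shell and the picture viewer there is one more tool, called after ">>>" by a JSON object that holds its "fn" and its "kwargs", one argument or row to a line. carry_out: Moves the arm, as the interface text tells. Its arguments: {"type":"object","properties":{"slide":{"type":"array","items":{"type":"array","items":{"type":"number","minimum":-1,"maximum":1}}},"dr":{"type":"array","items":{"type":"array","items":{"type":"number","minimum":-1,"maximum":1}}},"gripper":{"type":"array","items":{"type":"number"}},"newtons":{"type":"number"}},"required":["slide","dr","gripper"]}

```bash
ls; mkdir -p pics; python3 - <<'E'
from cell import *
import cv2
s=read_state();print(s)
for n in("scene","side"):
    m=camera_model(n);print(n,m)
    cv2.imwrite(f"pics/{n}0.png",camera(n)[:,:,::-1])
E
```

```text
pics
{'clock': 0.0, 'joints': array([ 1.25243870e+00,  3.00490585e-01,  1.52161270e+00, -2.91918324e-05,
        1.32071717e+00, -6.65781409e-02]), 'qd': array([ 0.00108125,  0.00152192, -0.0008023 , -0.00200153, -0.00100696,
       -0.00152199]), 'effort': array([-1.27234311e-03, -5.31802154e+01, -3.52727008e+01,  7.08389143e-02,
        2.42983026e-02, -7.53732411e-05]), 'eef_pos': array([136.96518243, 532.50504529, 302.06220196]), 'eef_rot': array([-3.14036569e+00, -5.34723523e-05,  2.88982037e+00]), 'wrist_force': array([-0.76334301, -0.78357604, -0.60548872]), 'moment': array([-0.01593697, -0.03010518,  0.00414802]), 'finger_force': 0.0, 'finger_gap': 93.90758993335753}
scene {'vfov': 52.532424382603395, 'cx': 319.336113530137, 'cy': 240.32255879777438, 'R': array([[ 0.73389267,  0.67903598, -0.01765456],
       [ 0.36039842, -0.41128124, -0.83723397],
       [-0.57577298,  0.6080772 , -0.54655978]]), 't': array([-544.07126559, -105.89361037, 1102.31323318])}
side {'vfov': 46.603187268341586, 'cx': 323.72464631048456, 'cy': 235.03548090592676, 'R': array([[ 0.99783229, -0.06320603, -0.0183227 ],
       [-0.05833135, -0.72059115, -0.6909022 ],
       [ 0.03046601,  0.69047331, -0.72271601]]), 't': array([-603.58912471,  178.01863484,  963.47912485])}
```

View pics/scene0.png

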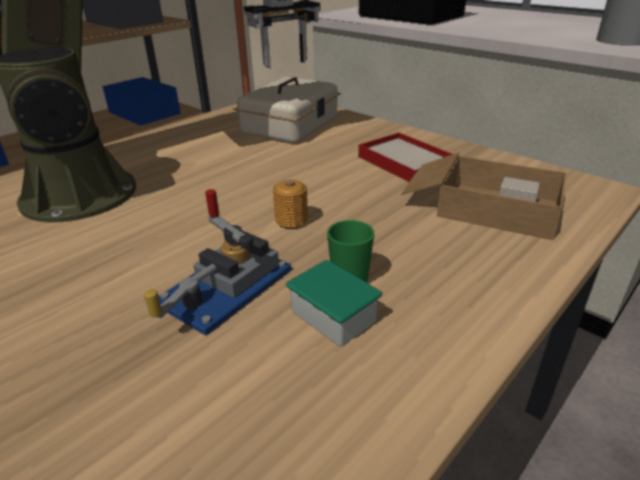

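View pics/side0.png

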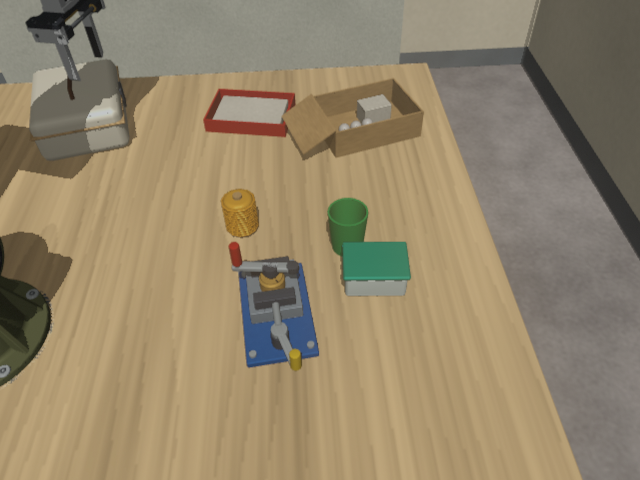

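Scene: red handle at about (212,203), yellow knob (154,303), blue plate around (230,285). Side: handle (235,255), knob (296,360), plate about (240–317, 265–362).

```bash
cat > h.py <<'E'
from cell import *
import cv2, numpy as np
def K(m): return 240/np.tan(np.radians(m["vfov"]/2))
def proj(m,X):
    c=m["R"]@np.asarray(X,float)+m["t"]; return np.array([m["cx"],m["cy"]])+K(m)*c[:2]/c[2]
def ray(m,p):
    d=m["R"].T@np.array([(p[0]-m["cx"])/K(m),(p[1]-m["cy"])/K(m),1]); return -m["R"].T@m["t"],d/np.linalg.norm(d)
def plane(m,p,z):
    o,d=ray(m,p); return o+d*(z-o[2])/d[2]
def tri(m1,p1,m2,p2):
    a,u=ray(m1,p1);b,v=ray(m2,p2)
    s=np.linalg.lstsq(np.c_[u,-v],b-a,rcond=None)[0]
    P,Q=a+s[0]*u,b+s[1]*v; return (P+Q)/2,np.linalg.norm(P-Q)
def mask(im,lo,hi,box):
    h=cv2.cvtColor(im,cv2.COLOR_RGB2HSV); m=cv2.inRange(h,lo,hi)
    if lo[0]==0: m|=cv2.inRange(h,(172,lo[1],lo[2]),(180,255,255))
    o=np.zeros_like(m);x0,y0,x1,y1=box;o[y0:y1,x0:x1]=m[y0:y1,x0:x1];return o
def big(m):
    n,l,s,c=cv2.connectedComponentsWithStats(m); i=1+np.argmax(s[1:,4]); return c[i],s[i],(l==i).astype(np.uint8)
E
python3 - <<'E'
from h import *
I={n:cv2.imread(f"pics/{n}0.png")[:,:,::-1].copy() for n in("scene","side")};M={n:camera_model(n) for n in I}
R={};
for nm,lo,hi,bx in [("red",(0,150,60),(8,255,255),dict(scene=(190,180,230,225),side=(220,230,250,275))),
  ("knob",(18,150,60),(32,255,255),dict(scene=(135,280,170,325),side=(282,340,310,378))),
  ("blue",(105,140,40),(125,255,255),dict(scene=(140,240,310,340),side=(230,250,330,370)))]:
    for n in I:
        c,s,m=big(mask(I[n],lo,hi,bx[n]));R[nm,n]=c
        print(nm,n,c,s)
        if nm=="blue":
            h=cv2.convexHull(cv2.findContours(m,0,2)[0][0]); 
            q=cv2.approxPolyDP(h,4,True)[:,0]
            for p in q: print(p,plane(M[n],p,15).round(1))
    if nm!="blue": print(nm,tri(M["scene"],R[nm,"scene"],M["side"],R[nm,"side"]))
a=I["side"][225:385,215:335]; b=I["scene"][180:340,140:300]
cv2.imwrite("pics/crop.png",np.hstack([cv2.resize(x,None,fx=f,fy=f,interpolation=2) for x,f in((a,3.5),)])[:,:,::-1])
E
```

```text
red scene [211.61666667 202.625     ] [206 190  12  27 240]
red side [235.09954751 253.68778281] [229 242  13  25 221]
red (array([463.73180689,  45.09389081, 125.52848348]), np.float64(2.033363397047036))
knob scene [152.59124088 302.69343066] [145 290  16  26 274]
knob side [295.12244898 359.38265306] [290 349  11  22 196]
knob (array([ 555.14859223, -130.38035552,   75.86397822]), np.float64(1.420352721403925))
blue scene [222.11759302 302.00780891] [ 170  264  120   69 2177]
[289 267] [574.3 104.9  15. ]
[207 332] [599.  -83.3  15. ]
[170 312] [521.5 -94.9  15. ]
[199 282] [493.2 -21.8  15. ]
blue side [260.23389232 343.31862312] [ 244  316   42   51 1133]
[273 322] [516.8 -16.4  15. ]
[285 358] [536.3 -88.7  15. ]
[248 365] [476.4 -97.2  15. ]
[244 317] [466.6  -2.2  15. ]
```

View pics/crop.png

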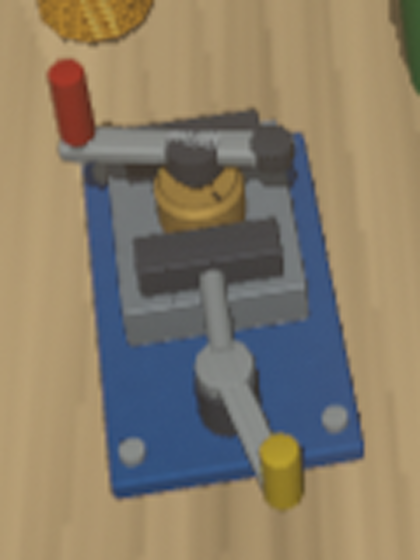

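Crop (×3.5, offset 215,225): plate corners near left (113,480), near right (360,450), far right (300,133). The handle is upper left, and the knob at lower right is slightly off the plate axis.

```bash
python3 - <<'E'
from h import *
M={n:camera_model(n) for n in("scene","side")}
g=lambda u,v:(215+u/3.5,225+v/3.5)
NL,NR,FR=[plane(M["side"],g(*p),15) for p in((113,481),(360,450),(300,133))]
FR2=plane(M["scene"],(290,266),15)
print(NL,NR,FR,FR2,np.linalg.norm(NR-NL),np.linalg.norm(FR-NR))
y=(FR-NR)[:2];x=(NR-NL)[:2]
a=np.arctan2(y[1],y[0])-np.pi/2;b=np.arctan2(x[1],x[0]);print("yaw",a,b)
w=(2*a+b)/3;c,s=np.cos(w),np.sin(w);Rz=np.array([[c,-s],[s,c]])
C=np.array([NL[:2],NR[:2],FR[:2],FR2[:2]]);L=np.array([[-60,-130],[60,-130],[60,70],[60,70]])
O=C-L@Rz.T;print(O);O=O.mean(0)
# crank: handle base, hub centre top ~, counter weight
k=np.array([555.1,-130.4]);h=np.array([463.7,45.1])
P=O+Rz@[0,-100];v=Rz.T@(k-P);print("O",O,"P",P,"knob dist",np.hypot(*v),"clamp",np.arctan2(v[0],-v[1]))
u=h-O;print("handle dist",np.hypot(*u),"ang",np.arctan2(u[1],u[0]))
closed=P+75*Rz@[np.sin(1.3),-np.cos(1.3)];print("closed",closed)
for n in M: print(n,proj(M[n],[*O,72]),proj(M[n],[*P,60]))
# bystanders
for nm,lo,hi,bx,z in [("cup",(50,100,30),(75,255,255),(325,195,370,240),95),("spool",(12,120,60),(28,255,255),(215,180,262,240),45)]:
    pass
print("spool base/top",plane(M["side"],(238,196),91),"cup",plane(M["side"],(348,209),95),"tub",plane(M["side"],(376,261),60))
E
```

```text
[475.14003987 -92.3906488   15.        ] [590.20003044 -84.43542823  15.        ] [568.98401084 113.58951374  15.        ] [573.53254974 108.06699219  15.        ] 115.33467372767376 199.15822134687784
yaw 0.10673098730645192 0.06902990892643121
[[522.65099817  42.67492358]
 [518.24260684  39.34716016]
 [515.83156055  38.25813231]
 [520.38009945  32.73561076]]
O [519.27631625  38.2539567 ] P [528.67880291 -61.30302821] knob dist 73.9761526854495 clamp 0.2710597957014777
handle dist 55.996385927800894 ang 3.019027352748862
closed [602.51187933 -74.48167861]
scene [233.91603773 243.55887391] [186.52753965 280.15907995]
side [271.61959547 276.1806099 ] [278.04315796 328.47953327]
spool base/top [456.25081953 226.70139505  91.        ] cup [662.41507587 169.24285452  95.        ] tub [703.32597336  68.63604624  60.        ]
```

>>> {"fn": "carry_out", "kwargs": {
  "slide": [
    [0.1,-0.15,0],
    [0.2,-0.3,0],
    [0.3,-0.45,0],
    [0.4,-0.6,0],
    [0.5,-0.75,0],
    [0.6,-0.9,0],
    [0.6,-0.9,0]
  ],
  "dr": [
    [0,0,-0.015],
    [0,0,-0.03],
    [0,0,-0.045],
    [0,0,-0.06],
    [0,0,-0.075],
    [0,0,-0.075],
    [0,0,-0.075]
  ],
  "gripper": [50,50,50,50,50,50,50],
  "newtons": 15
}}

```text
clock: 0.68
eef_pos: [288.3, 304.7, 302.6]
eef_rot: [-3.141, 0.0, 2.416]
wrist_force: [0.5, 0.9, 0.2]
finger_gap: 50.4
finger_force: 0.0
```

>>> {"fn": "carry_out", "kwargs": {
  "slide": [
    [0.1,-0.15,0],
    [0.2,-0.3,0],
    [0.3,-0.45,0],
    [0.4,-0.6,0],
    [0.5,-0.75,0],
    [0.6,-0.9,0],
    [0.6,-0.9,0]
  ],
  "dr": [
    [0,0,0],
    [0,0,0],
    [0,0,0],
    [0,0,0],
    [0,0,0],
    [0,0,0],
    [0,0,0]
  ],
  "gripper": [50,50,50,50,50,50,50]
}}

```text
clock: 1.27
eef_pos: [438.4, 79.3, 302.5]
eef_rot: [-3.141, 0.0, 2.416]
wrist_force: [-0.4, 0.9, -0.1]
finger_gap: 46.7
finger_force: 0.0
```

>>> {"fn": "carry_out", "kwargs": {
  "slide": [
    [0.1,-0.14,0],
    [0.2,-0.28,0],
    [0.3,-0.42,0],
    [0.4,-0.56,0],
    [0.472,-0.7,0],
    [0.472,-0.852,0],
    [0.472,-0.852,0],
    [0.472,-0.852,0]
  ],
  "dr": [
    [0,0,0],
    [0,0,0],
    [0,0,0],
    [0,0,0],
    [0,0,0],
    [0,0,0],
    [0,0,0],
    [0,0,0]
  ],
  "gripper": [50,50,50,50,50,50,50,50]
}}

```text
clock: 1.93
eef_pos: [554.8, -132.0, 301.8]
eef_rot: [-3.141, -0.001, 2.416]
wrist_force: [0.4, 0.8, -0.6]
finger_gap: 46.6
finger_force: 0.0
```

```bash
python3 - <<'E'
from h import *
s=read_state();m=camera_model("wrist");im=camera("wrist");cv2.imwrite("pics/w1.png",im[:,:,::-1])
print(s["clock"],s["eef_pos"],s["eef_rot"],s["wrist_force"],s["finger_gap"],m)
E
```

```text
1.9333 [ 554.8415335  -131.99897524  301.77776896] [-3.14099161e+00 -1.34295465e-03  2.41554062e+00] [ 0.39183994  0.7559055  -0.59997856] 46.60486661870724 {'vfov': 65.70646984690485, 'cx': 313.7776417960209, 'cy': 243.13077575811, 'R': array([[ 0.66415664,  0.74759262, -0.00110572],
       [ 0.72242517, -0.64141609,  0.25823878],
       [ 0.19234818, -0.1723098 , -0.96608049]]), 't': array([-270.16691656, -512.06529397,  260.48585448])}
```

View pics/w1.png

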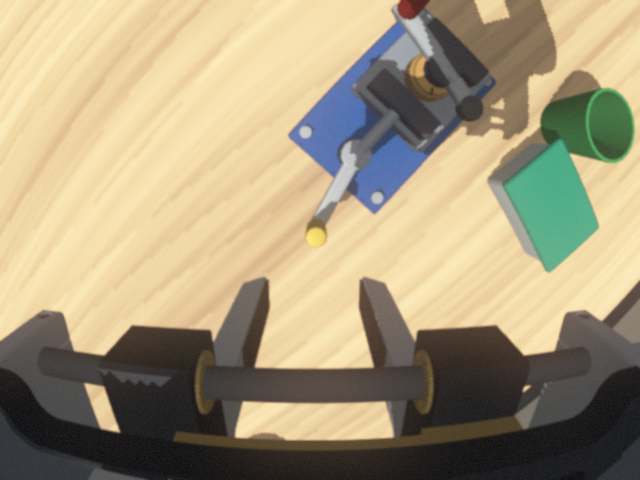

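The wrist view shows the knob top at (316,234), the pivot cap at (355,152), the hub near (437,71), and plate screws at (306,131) and (377,198).

```bash
cat >> h.py <<'E'
def wplane(m,p,z):
    v=np.array([p[0]-m["cx"],p[1]-m["cy"]]);r=np.hypot(*v);t=r/K(m)
    d=m["R"].T@np.r_[v/r*np.sin(t),np.cos(t)];o=-m["R"].T@m["t"];return o+d*(z-o[2])/d[2]
E
python3 - <<'E'
from h import *
m=camera_model("wrist");im=cv2.imread("pics/w1.png")[:,:,::-1].copy()
c,s,_=big(mask(im,(18,150,60),(32,255,255),(295,215,340,255)));print(c,s,wplane(m,c,95))
for p,z in(((355,152),60),((290,133),15),((375,213),15),((494,82),15)):print(p,wplane(m,p,z))
c,s,_=big(mask(im,(0,150,60),(8,255,255),(380,0,440,20)));print(c,s,wplane(m,c,135))
E
```

```text
Traceback (most recent call last):
  File "h.py", line 19, in big
    n,l,s,c=cv2.connectedComponentsWithStats(m); i=1+np.argmax(s[1:,4]); return c[i],s[i],(l==i).astype(np.uint8)
                                                     ~~~~~~~~~^^^^^^^^^
ValueError: attempt to get argmax of an empty sequence
```

```bash
python3 - <<'E'
from h import *
m=camera_model("wrist");im=cv2.imread("pics/w1.png")[:,:,::-1].copy()
print(cv2.cvtColor(im,cv2.COLOR_RGB2HSV)[234,316])
c,s,_=big(mask(im,(15,170,60),(35,255,255),(295,215,340,255)));print(c,s,wplane(m,c,90))
for p,z in(((316,234),95),((355,152),62),((290,133),15),((375,213),15),((494,82),15)):print(p,wplane(m,p,z))
E
```

```text
[ 25 137 242]Traceback (most recent call last):
  File "<stdin>", line 4, in <module>
  File "h.py", line 19, in big
    n,l,s,c=cv2.connectedComponentsWithStats(m); i=1+np.argmax(s[1:,4]); return c[i],s[i],(l==i).astype(np.uint8)
                                                     ~~~~~~~~~^^^^^^^^^
    return _wrapfunc(a, 'argmax', axis=axis, out=out, **kwds)
    return bound(*args, **kwds)
ValueError: attempt to get argmax of an empty sequence
```

```bash
python3 - <<'E'
from h import *
m=camera_model("wrist")
for p,z in(((316,234),95),((355,152),62),((290,133),15),((375,213),15),((494,82),15)):print(p,wplane(m,p,z))
E
```

```text
(316, 234) [ 552.37707443 -125.38783508   95.        ]
(355, 152) [526.16398686 -57.18883513  62.        ]
(290, 133) [473.74582262 -89.35386979  15.        ]
(375, 213) [590.3552319  -78.33028237  15.        ]
(494, 82) [567.0811989  113.78887532  15.        ]
```

>>> {"fn": "carry_out", "kwargs": {
  "slide": [
    [-0.006,0.017,-0.12],
    [-0.006,0.017,-0.24],
    [-0.006,0.017,-0.36],
    [-0.006,0.017,-0.46],
    [-0.006,0.017,-0.53],
    [-0.006,0.017,-0.568],
    [-0.006,0.017,-0.568]
  ],
  "dr": [
    [0,0,0],
    [0,0,0],
    [0,0,0],
    [0,0,0],
    [0,0,0],
    [0,0,0],
    [0,0,0]
  ],
  "gripper": [50,50,50,50,50,50,50]
}}

```text
clock: 2.57
eef_pos: [553.0, -124.8, 159.1]
eef_rot: [-3.14, -0.003, 2.42]
wrist_force: [0.4, -0.5, -0.2]
finger_gap: 46.8
finger_force: 0.0
```

>>> {"fn": "carry_out", "kwargs": {
  "slide": [
    [0,0,0],
    [0,0,0],
    [0,0,0],
    [0,0,0],
    [0,0,0],
    [0,0,0],
    [0,0,0],
    [0,0,0]
  ],
  "dr": [
    [0,0,0],
    [0,0,0],
    [0,0,0],
    [0,0,0],
    [0,0,0],
    [0,0,0],
    [0,0,0],
    [0,0,0]
  ],
  "gripper": [10,10,10,10,10,10,10,10],
  "newtons": 10
}}

```text
clock: 3.23
eef_pos: [553.8, -126.7, 161.4]
eef_rot: [3.142, 0.002, 2.418]
wrist_force: [-1.6, -4.8, 5.3]
finger_gap: 17.8
finger_force: 10.0
```

>>> {"fn": "carry_out", "kwargs": {
  "slide": [
    [0.016,0.007,0],
    [0.034,0.016,0],
    [0.05,0.025,0],
    [0.065,0.035,0],
    [0.093,0.058,0],
    [0.118,0.084,0],
    [0.14,0.112,0],
    [0.158,0.143,0],
    [0.17,0.171,0],
    [0.18,0.199,0]
  ],
  "dr": [
    [0,0,0],
    [0,0,0],
    [0,0,0],
    [0,0,0],
    [0,0,0],
    [0,0,0],
    [0,0,0],
    [0,0,0],
    [0,0,0],
    [0,0,0]
  ],
  "gripper": [10,10,10,10,10,10,10,10,10,10]
}}

```text
clock: 4.07
eef_pos: [598.8, -76.6, 161.1]
eef_rot: [-3.141, 0.001, 2.418]
wrist_force: [-1.9, -6.1, 3.0]
finger_gap: 17.8
finger_force: 10.0
```

>>> {"fn": "carry_out", "kwargs": {
  "slide": [
    [0,0,0],
    [0,0,0]
  ],
  "dr": [
    [0,0,0],
    [0,0,0]
  ],
  "gripper": [10,10]
}}

```text
clock: 4.23
eef_pos: [598.9, -76.0, 161.1]
eef_rot: [3.14, 0.001, 2.419]
wrist_force: [2.0, 1.4, 2.8]
finger_gap: 17.9
finger_force: 10.0
```

>>> {"fn": "carry_out", "kwargs": {
  "slide": [
    [0.004,0.014,0],
    [0.004,0.014,0]
  ],
  "dr": [
    [0,0,0],
    [0,0,0]
  ],
  "gripper": [10,10]
}}

```text
clock: 4.4
eef_pos: [599.6, -73.0, 161.1]
eef_rot: [-3.142, 0.001, 2.418]
wrist_force: [-0.6, -0.1, 5.6]
finger_gap: 17.4
finger_force: 10.0
```

>>> {"fn": "carry_out", "kwargs": {
  "slide": [
    [0.003,0.015,0],
    [0.003,0.015,0]
  ],
  "dr": [
    [0,0,0],
    [0,0,0]
  ],
  "gripper": [10,10]
}}

```text
clock: 4.57
eef_pos: [600.3, -69.3, 161.0]
eef_rot: [-3.141, 0.001, 2.418]
wrist_force: [0.2, -1.1, 5.0]
finger_gap: 18.0
finger_force: 10.0
```

>>> {"fn": "carry_out", "kwargs": {
  "slide": [
    [0.002,0.012,0],
    [0.002,0.012,0]
  ],
  "dr": [
    [0,0,0],
    [0,0,0]
  ],
  "gripper": [10,10]
}}

```text
clock: 4.73
eef_pos: [600.2, -68.1, 160.9]
eef_rot: [-3.138, 0.001, 2.418]
wrist_force: [-5.7, -15.4, 8.6]
finger_gap: 17.6
finger_force: 10.0
```

>>> {"fn": "carry_out", "kwargs": {
  "slide": [
    [0,0,0],
    [0,0,0],
    [0,0,0],
    [0,0,0],
    [0,0,0.1],
    [0,0,0.22],
    [0,0,0.36],
    [0,0,0.5],
    [0,0,0.52],
    [0,0,0.52]
  ],
  "dr": [
    [0,0,0],
    [0,0,0],
    [0,0,0],
    [0,0,0],
    [0,0,0],
    [0,0,0],
    [0,0,0],
    [0,0,0],
    [0,0,0],
    [0,0,0]
  ],
  "gripper": [50,50,50,50,50,50,50,50,50,50]
}}

```text
clock: 5.57
eef_pos: [601.2, -66.0, 293.0]
eef_rot: [3.139, 0.004, 2.419]
wrist_force: [0.2, -0.3, 0.1]
finger_gap: 47.2
finger_force: 0.0
```

>>> {"fn": "carry_out", "kwargs": {
  "slide": [
    [-0.1,0.08,0],
    [-0.22,0.18,0],
    [-0.34,0.28,0],
    [-0.46,0.37,0],
    [-0.546,0.445,0],
    [-0.546,0.445,0],
    [-0.546,0.445,0]
  ],
  "dr": [
    [0,0,0],
    [0,0,0],
    [0,0,0],
    [0,0,0],
    [0,0,0],
    [0,0,0],
    [0,0,0]
  ],
  "gripper": [50,50,50,50,50,50,50]
}}

```text
clock: 6.15
eef_pos: [463.6, 45.8, 289.7]
eef_rot: [-3.141, -0.001, 2.42]
wrist_force: [-0.4, -0.7, 0.2]
finger_gap: 47.2
finger_force: 0.0
```

```bash
python3 - <<'E'
from h import *
s=read_state();m=camera_model("wrist");im=camera("wrist");sd=camera("side");cv2.imwrite("pics/w2r.png",im[:,:,::-1]);cv2.imwrite("pics/s2r.png",sd[:,:,::-1])
print(s["clock"],s["eef_pos"],s["eef_rot"],s["wrist_force"],s["finger_gap"],s["joints"])
a=cv2.resize(sd[215:385,200:340],None,fx=2.8,fy=2.8,interpolation=2)
b=im[:476,100:500]
cv2.imwrite("pics/w2.png",np.hstack([a[:476],b])[:,:,::-1])
E
```

```text
6.15 [463.56928983  45.81126115 289.72123694] [-3.14077248e+00 -9.24821281e-04  2.42030149e+00] [-0.38086585 -0.66415008  0.17856698] 47.22626992574189 [ 1.98449135e-02  1.23898158e-01  1.76544178e+00  2.03431514e-05
  1.25348868e+00 -8.29666993e-01]
```

View pics/w2.png

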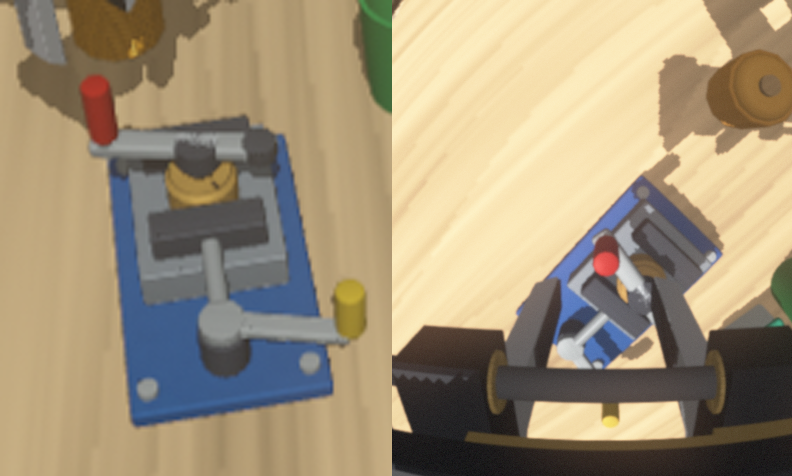

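The lever is now fully over, with the knob at (350,308) in the side crop. In the wrist picture the handle's top is at about (314,262).

```bash
python3 - <<'E'
from h import *
m=camera_model("wrist");im=cv2.imread("pics/w2r.png")[:,:,::-1].copy()
c,s,k=big(mask(im,(0,120,100),(10,255,255),(290,225,345,285)));print(c,s)
for v in (258,262,265): print(wplane(m,(314,v),147))
E
```

```text
[313.34199134 258.5974026 ] [301 237  26  39 693]
[461.21789637  48.71800104 147.        ]
[463.21266656  46.95702364 147.        ]
[464.71785507  45.62825711 147.        ]
```

>>> {"fn": "carry_out", "kwargs": {
  "slide": [
    [0,0,-0.08],
    [0,0,-0.16],
    [0,0,-0.24],
    [0,0,-0.3],
    [0,0,-0.335],
    [0,0,-0.335]
  ],
  "dr": [
    [0,0,0],
    [0,0,0],
    [0,0,0],
    [0,0,0],
    [0,0,0],
    [0,0,0]
  ],
  "gripper": [50,50,50,50,50,50]
}}

```text
clock: 6.75
eef_pos: [464.2, 44.6, 204.8]
eef_rot: [-3.139, -0.003, 2.418]
wrist_force: [0.4, 0.0, -0.7]
finger_gap: 46.9
finger_force: 0.0
```

>>> {"fn": "carry_out", "kwargs": {
  "slide": [
    [0,0,0],
    [0,0,0],
    [0,0,0],
    [0,0,0],
    [0,0,0],
    [0,0,0],
    [0,0,0],
    [0,0,0]
  ],
  "dr": [
    [0,0,0],
    [0,0,0],
    [0,0,0],
    [0,0,0],
    [0,0,0],
    [0,0,0],
    [0,0,0],
    [0,0,0]
  ],
  "gripper": [10,10,10,10,10,10,10,10],
  "newtons": 10
}}

```text
clock: 7.42
eef_pos: [464.3, 45.1, 207.2]
eef_rot: [3.141, 0.0, 2.419]
wrist_force: [-2.1, -1.3, 4.5]
finger_gap: 17.9
finger_force: 10.0
```

```bash
python3 - <<'E'
from h import *
s=read_state();p=s["eef_pos"];print(s["clock"],p,s["wrist_force"],s["finger_gap"])
O=np.array([519.3,38.3]);u=p[:2]-O;a=np.arctan2(u[1],u[0]);print(np.hypot(*u),a)
for tot in (3.2,):
  for i in range(1,21):
    b=a-np.radians(9*i);print(i,((55*np.array([np.cos(b)-np.cos(a),np.sin(b)-np.sin(a)]))*.004).round(3))
E
```

```text
7.4167 [464.31838033  45.1187403  207.17508697] [-2.12562287 -1.34848519  4.47575473] 17.870591648593734
55.40283134087289 3.018204134206537
1 [0.007 0.034]
2 [0.019 0.066]
3 [0.036 0.096]
4 [0.058 0.123]
5 [0.083 0.146]
6 [0.112 0.165]
7 [0.143 0.18 ]
8 [0.177 0.189]
9 [0.211 0.193]
10 [0.245 0.191]
11 [0.279 0.184]
12 [0.312 0.172]
13 [0.342 0.155]
14 [0.369 0.134]
15 [0.392 0.108]
16 [0.411 0.079]
17 [0.425 0.048]
18 [0.434 0.015]
19 [ 0.438 -0.02 ]
20 [ 0.437 -0.054]
```

>>> {"fn": "carry_out", "kwargs": {
  "slide": [
    [0.007,0.034,0],
    [0.019,0.066,0],
    [0.036,0.096,0],
    [0.058,0.123,0],
    [0.083,0.146,0]
  ],
  "dr": [
    [0,0,0],
    [0,0,0],
    [0,0,0],
    [0,0,0],
    [0,0,0]
  ],
  "gripper": [10,10,10,10,10]
}}

```text
clock: 7.83
eef_pos: [485.4, 82.5, 206.9]
eef_rot: [-3.142, -0.0, 2.419]
wrist_force: [-3.4, -0.0, 4.0]
finger_gap: 17.8
finger_force: 10.0
```

>>> {"fn": "carry_out", "kwargs": {
  "slide": [
    [0.029,0.019,-0.001],
    [0.06,0.034,-0.001],
    [0.094,0.043,-0.001],
    [0.128,0.047,-0.001],
    [0.162,0.045,-0.001]
  ],
  "dr": [
    [0,0,0],
    [0,0,0],
    [0,0,0],
    [0,0,0],
    [0,0,0]
  ],
  "gripper": [10,10,10,10,10]
}}

```text
clock: 8.25
eef_pos: [526.4, 93.6, 206.6]
eef_rot: [3.141, -0.0, 2.419]
wrist_force: [-3.8, 1.2, 5.1]
finger_gap: 17.8
finger_force: 10.0
```

>>> {"fn": "carry_out", "kwargs": {
  "slide": [
    [0.034,-0.007,-0.001],
    [0.067,-0.019,-0.001],
    [0.097,-0.036,-0.001],
    [0.124,-0.057,-0.002],
    [0.147,-0.083,-0.002],
    [0.166,-0.112,-0.002],
    [0.18,-0.143,-0.002],
    [0.189,-0.176,-0.002],
    [0.193,-0.211,-0.002],
    [0.192,-0.245,-0.002]
  ],
  "dr": [
    [0,0,0],
    [0,0,0],
    [0,0,0],
    [0,0,0],
    [0,0,0],
    [0,0,0],
    [0,0,0],
    [0,0,0],
    [0,0,0],
    [0,0,0]
  ],
  "gripper": [10,10,10,10,10,10,10,10,10,10]
}}

```text
clock: 9.08
eef_pos: [574.0, 31.1, 206.1]
eef_rot: [3.141, 0.0, 2.419]
wrist_force: [0.5, 3.8, 2.3]
finger_gap: 17.8
finger_force: 10.0
```

>>> {"fn": "carry_out", "kwargs": {
  "slide": [
    [0,0,0],
    [0,0,0]
  ],
  "dr": [
    [0,0,0],
    [0,0,0]
  ],
  "gripper": [10,10]
}}

```text
clock: 9.25
eef_pos: [573.6, 30.8, 206.3]
eef_rot: [-3.141, 0.001, 2.418]
wrist_force: [1.0, -2.6, 3.3]
finger_gap: 17.8
finger_force: 10.0
```

>>> {"fn": "carry_out", "kwargs": {
  "slide": [
    [0.001,0.034,0],
    [-0.003,0.069,0],
    [-0.012,0.102,0],
    [-0.026,0.133,0],
    [-0.045,0.162,0.001],
    [-0.068,0.188,0.001],
    [-0.095,0.209,0.001],
    [-0.125,0.226,0.001],
    [-0.158,0.238,0.002],
    [-0.192,0.245,0.002]
  ],
  "dr": [
    [0,0,0],
    [0,0,0],
    [0,0,0],
    [0,0,0],
    [0,0,0],
    [0,0,0],
    [0,0,0],
    [0,0,0],
    [0,0,0],
    [0,0,0]
  ],
  "gripper": [10,10,10,10,10,10,10,10,10,10]
}}

```text
clock: 10.08
eef_pos: [524.7, 93.6, 206.7]
eef_rot: [3.141, -0.0, 2.419]
wrist_force: [2.6, 2.1, 4.1]
finger_gap: 17.6
finger_force: 10.0
```

>>> {"fn": "carry_out", "kwargs": {
  "slide": [
    [0,0,0],
    [0,0,0]
  ],
  "dr": [
    [0,0,0],
    [0,0,0]
  ],
  "gripper": [10,10]
}}

```text
clock: 10.25
eef_pos: [524.6, 93.4, 206.7]
eef_rot: [-3.141, -0.002, 2.419]
wrist_force: [-2.2, 5.6, 7.5]
finger_gap: 17.6
finger_force: 10.0
```

>>> {"fn": "carry_out", "kwargs": {
  "slide": [
    [0.034,-0.007,-0.001],
    [0.067,-0.019,-0.001],
    [0.097,-0.036,-0.001],
    [0.124,-0.057,-0.002],
    [0.147,-0.083,-0.002],
    [0.166,-0.112,-0.002],
    [0.18,-0.143,-0.002],
    [0.189,-0.176,-0.002],
    [0.193,-0.211,-0.002],
    [0.192,-0.245,-0.002]
  ],
  "dr": [
    [0,0,0],
    [0,0,0],
    [0,0,0],
    [0,0,0],
    [0,0,0],
    [0,0,0],
    [0,0,0],
    [0,0,0],
    [0,0,0],
    [0,0,0]
  ],
  "gripper": [10,10,10,10,10,10,10,10,10,10]
}}

```text
clock: 11.08
eef_pos: [573.7, 31.5, 206.3]
eef_rot: [3.141, 0.0, 2.419]
wrist_force: [3.3, 3.3, 2.8]
finger_gap: 17.6
finger_force: 10.0
```

>>> {"fn": "carry_out", "kwargs": {
  "slide": [
    [-0.007,-0.034,0],
    [-0.019,-0.066,0],
    [-0.036,-0.096,0],
    [-0.058,-0.123,0],
    [-0.083,-0.146,-0.001],
    [-0.112,-0.165,-0.001],
    [-0.143,-0.18,-0.001],
    [-0.177,-0.189,-0.002],
    [-0.211,-0.193,-0.002],
    [-0.245,-0.191,-0.002]
  ],
  "dr": [
    [0,0,0],
    [0,0,0],
    [0,0,0],
    [0,0,0],
    [0,0,0],
    [0,0,0],
    [0,0,0],
    [0,0,0],
    [0,0,0],
    [0,0,0]
  ],
  "gripper": [10,10,10,10,10,10,10,10,10,10]
}}

```text
clock: 11.92
eef_pos: [511.3, -16.1, 205.6]
eef_rot: [3.141, -0.0, 2.418]
wrist_force: [3.0, 3.8, 2.4]
finger_gap: 18.1
finger_force: 10.0
```

>>> {"fn": "carry_out", "kwargs": {
  "slide": [
    [0,0,0],
    [0,0,0]
  ],
  "dr": [
    [0,0,0],
    [0,0,0]
  ],
  "gripper": [10,10]
}}

```text
clock: 12.08
eef_pos: [511.5, -16.0, 205.6]
eef_rot: [-3.14, -0.001, 2.419]
wrist_force: [-2.8, 0.4, 4.1]
finger_gap: 17.9
finger_force: 10.0
```

>>> {"fn": "carry_out", "kwargs": {
  "slide": [
    [0.034,-0.002,0],
    [0.068,0.002,0],
    [0.102,0.011,0],
    [0.133,0.026,0],
    [0.162,0.045,0.001],
    [0.187,0.068,0.001],
    [0.209,0.095,0.001],
    [0.226,0.125,0.001],
    [0.238,0.157,0.002],
    [0.245,0.191,0.002]
  ],
  "dr": [
    [0,0,0],
    [0,0,0],
    [0,0,0],
    [0,0,0],
    [0,0,0],
    [0,0,0],
    [0,0,0],
    [0,0,0],
    [0,0,0],
    [0,0,0]
  ],
  "gripper": [10,10,10,10,10,10,10,10,10,10]
}}

```text
clock: 12.92
eef_pos: [574.0, 32.4, 206.2]
eef_rot: [3.141, 0.001, 2.419]
wrist_force: [0.4, -4.1, 2.7]
finger_gap: 18.0
finger_force: 10.0
```

>>> {"fn": "carry_out", "kwargs": {
  "slide": [
    [0,0,0],
    [0,0,0]
  ],
  "dr": [
    [0,0,0],
    [0,0,0]
  ],
  "gripper": [10,10]
}}

```text
clock: 13.08
eef_pos: [573.8, 32.6, 206.3]
eef_rot: [3.14, 0.0, 2.419]
wrist_force: [3.3, 2.2, 3.3]
finger_gap: 17.6
finger_force: 10.0
```

>>> {"fn": "carry_out", "kwargs": {
  "slide": [
    [-0.007,-0.034,0],
    [-0.019,-0.066,0],
    [-0.036,-0.096,0],
    [-0.058,-0.123,0],
    [-0.083,-0.146,-0.001],
    [-0.112,-0.165,-0.001],
    [-0.143,-0.18,-0.001],
    [-0.177,-0.189,-0.002],
    [-0.211,-0.193,-0.002],
    [-0.245,-0.191,-0.002]
  ],
  "dr": [
    [0,0,0],
    [0,0,0],
    [0,0,0],
    [0,0,0],
    [0,0,0],
    [0,0,0],
    [0,0,0],
    [0,0,0],
    [0,0,0],
    [0,0,0]
  ],
  "gripper": [10,10,10,10,10,10,10,10,10,10]
}}

```text
clock: 13.92
eef_pos: [511.3, -16.1, 205.6]
eef_rot: [3.141, -0.0, 2.418]
wrist_force: [3.3, 4.0, 0.6]
finger_gap: 17.5
finger_force: 10.0
```

>>> {"fn": "carry_out", "kwargs": {
  "slide": [
    [0,0,0],
    [0,0,0]
  ],
  "dr": [
    [0,0,0],
    [0,0,0]
  ],
  "gripper": [10,10]
}}

```text
clock: 14.08
eef_pos: [511.5, -16.0, 205.6]
eef_rot: [-3.14, -0.001, 2.419]
wrist_force: [-2.7, 1.4, 2.9]
finger_gap: 17.8
finger_force: 10.0
```

>>> {"fn": "carry_out", "kwargs": {
  "slide": [
    [0,0,0],
    [0,0,0],
    [0,0,0],
    [0,0,0],
    [0,0,0],
    [0,0,0],
    [0,0,0],
    [0,0,0]
  ],
  "dr": [
    [0,0,0.015],
    [0,0,0.03],
    [0,0,0.045],
    [0,0,0.06],
    [0,0,0.075],
    [0,0,0.092],
    [0,0,0.092],
    [0,0,0.092]
  ],
  "gripper": [10,10,10,10,10,10,10,10],
  "newtons": 5
}}

```text
clock: 14.75
eef_pos: [512.2, -15.5, 205.3]
eef_rot: [3.141, -0.002, 2.998]
wrist_force: [-1.2, 6.8, 1.0]
finger_gap: 18.0
finger_force: 5.0
```

```bash
python3 - <<'E'
import numpy as np
for i in range(22):
    r=[]
    for d in(4,8):
        a=np.radians(-98.2-8*i);b=a-np.radians(d);r+=list((.22*np.array([np.cos(b)-np.cos(a),np.sin(b)-np.sin(a)])).round(4))
    print(i,-98.2-8*i,*r)
E
```

```text
0 -98.2 -0.0151 0.0027 -0.03 0.0065
1 -106.2 -0.0146 0.0048 -0.0288 0.0106
2 -114.2 -0.0138 0.0068 -0.027 0.0145
3 -122.2 -0.0127 0.0086 -0.0248 0.0181
4 -130.2 -0.0114 0.0103 -0.022 0.0214
5 -138.2 -0.0098 0.0118 -0.0188 0.0243
6 -146.2 -0.0081 0.0131 -0.0153 0.0266
7 -154.2 -0.0062 0.014 -0.0114 0.0285
8 -162.2 -0.0042 0.0148 -0.0073 0.0298
9 -170.2 -0.0021 0.0152 -0.0031 0.0305
10 -178.2 0.0001 0.0154 0.0012 0.0307
11 -186.2 0.0022 0.0152 0.0054 0.0302
12 -194.2 0.0043 0.0147 0.0096 0.0292
13 -202.2 0.0063 0.014 0.0136 0.0275
14 -210.2 0.0082 0.013 0.0173 0.0254
15 -218.2 0.0099 0.0117 0.0206 0.0227
16 -226.2 0.0114 0.0102 0.0236 0.0196
17 -234.2 0.0128 0.0085 0.0261 0.0162
18 -242.2 0.0138 0.0067 0.0281 0.0124
19 -250.2 0.0146 0.0047 0.0295 0.0084
20 -258.2 0.0151 0.0026 0.0304 0.0042
21 -266.2 0.0153 0.0005 0.0307 -0.0001
```

>>> {"fn": "carry_out", "kwargs": {
  "slide": [
    [-0.015,0.004,0],
    [-0.03,0.009,0]
  ],
  "dr": [
    [0,0,-0.011],
    [0,0,-0.022]
  ],
  "gripper": [10,10]
}}

```text
clock: 14.92
eef_pos: [505.1, -13.7, 205.6]
eef_rot: [-3.142, 0.0, 2.856]
wrist_force: [3.1, 0.3, 2.3]
finger_gap: 17.8
finger_force: 5.0
```

>>> {"fn": "carry_out", "kwargs": {
  "slide": [
    [-0.015,0.005,0],
    [-0.029,0.011,0]
  ],
  "dr": [
    [0,0,-0.011],
    [0,0,-0.022]
  ],
  "gripper": [10,10]
}}

```text
clock: 15.08
eef_pos: [497.8, -11.2, 205.7]
eef_rot: [-3.141, 0.001, 2.717]
wrist_force: [2.6, -0.3, 1.5]
finger_gap: 17.9
finger_force: 5.0
```

>>> {"fn": "carry_out", "kwargs": {
  "slide": [
    [-0.014,0.006,0],
    [-0.027,0.014,0]
  ],
  "dr": [
    [0,0,-0.011],
    [0,0,-0.022]
  ],
  "gripper": [10,10]
}}

```text
clock: 15.25
eef_pos: [491.0, -7.8, 205.7]
eef_rot: [-3.141, 0.001, 2.579]
wrist_force: [1.1, -3.5, 1.4]
finger_gap: 17.9
finger_force: 5.0
```

>>> {"fn": "carry_out", "kwargs": {
  "slide": [
    [-0.013,0.008,0],
    [-0.025,0.017,0]
  ],
  "dr": [
    [0,0,-0.011],
    [0,0,-0.022]
  ],
  "gripper": [10,10]
}}

```text
clock: 15.42
eef_pos: [484.6, -3.7, 205.7]
eef_rot: [-3.141, 0.001, 2.44]
wrist_force: [1.5, -4.3, 2.6]
finger_gap: 17.9
finger_force: 5.0
```

>>> {"fn": "carry_out", "kwargs": {
  "slide": [
    [-0.012,0.01,0],
    [-0.023,0.021,0]
  ],
  "dr": [
    [0,0,-0.011],
    [0,0,-0.022]
  ],
  "gripper": [10,10]
}}

```text
clock: 15.58
eef_pos: [478.8, 1.5, 205.7]
eef_rot: [-3.14, 0.001, 2.302]
wrist_force: [0.0, -4.2, 4.2]
finger_gap: 17.8
finger_force: 5.0
```

>>> {"fn": "carry_out", "kwargs": {
  "slide": [
    [-0.01,0.012,0],
    [-0.019,0.024,0]
  ],
  "dr": [
    [0,0,-0.011],
    [0,0,-0.022]
  ],
  "gripper": [10,10]
}}

```text
clock: 15.75
eef_pos: [473.9, 7.4, 205.7]
eef_rot: [-3.14, 0.001, 2.164]
wrist_force: [-0.8, -5.9, 3.5]
finger_gap: 17.7
finger_force: 5.0
```

>>> {"fn": "carry_out", "kwargs": {
  "slide": [
    [-0.008,0.013,0],
    [-0.015,0.027,0]
  ],
  "dr": [
    [0,0,-0.011],
    [0,0,-0.022]
  ],
  "gripper": [10,10]
}}

```text
clock: 15.92
eef_pos: [470.3, 14.1, 205.7]
eef_rot: [-3.14, 0.002, 2.026]
wrist_force: [1.6, -8.2, 1.1]
finger_gap: 18.2
finger_force: 5.0
```

>>> {"fn": "carry_out", "kwargs": {
  "slide": [
    [0,0,0],
    [0,0,0]
  ],
  "dr": [
    [0,0,0],
    [0,0,0]
  ],
  "gripper": [10,10]
}}

```text
clock: 16.08
eef_pos: [470.3, 14.2, 205.6]
eef_rot: [-3.14, 0.001, 2.029]
wrist_force: [-0.4, -5.1, 1.5]
finger_gap: 18.0
finger_force: 5.0
```

```bash
python3 - <<'E'
from h import *
s=read_state();m=camera_model("wrist");im=camera("wrist");sd=camera("side");cv2.imwrite("pics/w3r.png",im[:,:,::-1])
print(s["clock"],s["eef_pos"],s["wrist_force"],s["moment"])
a=cv2.resize(sd[215:385,200:340],None,fx=2.8,fy=2.8,interpolation=2)
cv2.imwrite("pics/w3.png",np.hstack([a[:476],im[:476,100:500]])[:,:,::-1])
E
```

```text
16.0833 [470.33074917  14.23230458 205.59103397] [-0.36454333 -5.07370106  1.4778865 ] [-0.83001719  0.06243246 -0.02156412]
```

View pics/w3.png

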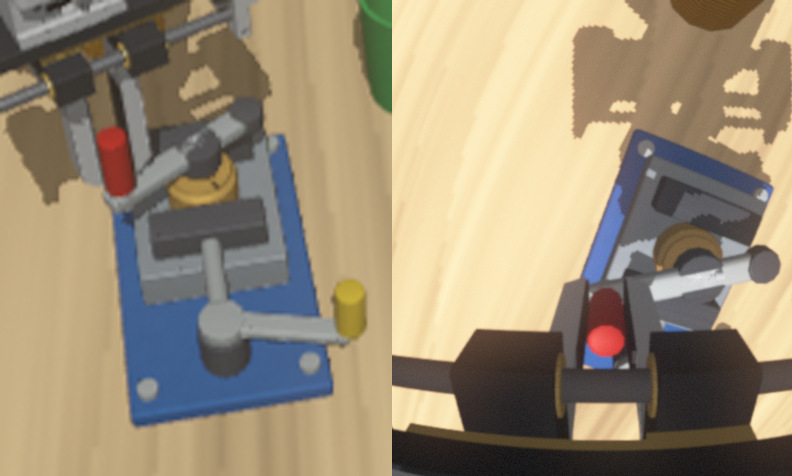

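In the side crop the handle is at (116,160). In the wrist view its top is at about (314,340), between the pads. I'll check for slip against the tool position.

```bash
python3 - <<'E'
from h import *
m=camera_model("wrist");im=cv2.imread("pics/w3r.png")[:,:,::-1].copy()
c,s,k=big(mask(im,(0,120,100),(10,255,255),(285,270,345,365)));print(c,s)
p=(s[0]+s[2]/2,s[1]+s[3]-s[2]/2)
for z in(144,147): print(p,wplane(m,p,z))
print(proj(camera_model("side"),[470.3,14.2,145]),(200+112/2.8,215+133/2.8))
E
```

```text
[313.4469914  338.88825215] [ 294  320   39   36 1047]
(np.float64(313.5), np.float64(336.5)) [473.22857377   9.53856126 144.        ]
(np.float64(313.5), np.float64(336.5)) [472.48503555  11.06385359 147.        ]
[236.70615718 260.3919967 ] (240.0, 262.5)
```

>>> {"fn": "carry_out", "kwargs": {
  "slide": [
    [0,0,0],
    [0,0,0],
    [0,0,0],
    [0.01,-0.015,0],
    [0.01,-0.015,0],
    [0.01,-0.015,0]
  ],
  "dr": [
    [0,0,0],
    [0,0,0],
    [0,0,0],
    [0,0,0.013],
    [0,0,0.013],
    [0,0,0.013]
  ],
  "gripper": [28,28,28,28,28,28]
}}

```text
clock: 16.68
eef_pos: [472.7, 11.0, 205.5]
eef_rot: [-3.141, -0.0, 2.109]
wrist_force: [-0.2, -0.3, 0.3]
finger_gap: 26.4
finger_force: 0.0
```

>>> {"fn": "carry_out", "kwargs": {
  "slide": [
    [0,0,0],
    [0,0,0],
    [0,0,0],
    [0,0,0],
    [0,0,0]
  ],
  "dr": [
    [0,0,0],
    [0,0,0],
    [0,0,0],
    [0,0,0],
    [0,0,0]
  ],
  "gripper": [10,10,10,10,10],
  "newtons": 7
}}

```text
clock: 17.1
eef_pos: [472.2, 10.7, 205.6]
eef_rot: [-3.14, -0.0, 2.109]
wrist_force: [-5.9, -2.3, 4.7]
finger_gap: 17.9
finger_force: 7.0
```

>>> {"fn": "carry_out", "kwargs": {
  "slide": [
    [-0.004,0.007,0],
    [-0.004,0.007,0]
  ],
  "dr": [
    [0,0,0],
    [0,0,0]
  ],
  "gripper": [10,10]
}}

```text
clock: 17.27
eef_pos: [471.3, 12.3, 205.7]
eef_rot: [-3.14, 0.001, 2.11]
wrist_force: [-4.0, -6.5, 3.9]
finger_gap: 17.8
finger_force: 7.0
```

>>> {"fn": "carry_out", "kwargs": {
  "slide": [
    [-0.005,0.006,0],
    [-0.005,0.006,0]
  ],
  "dr": [
    [0,0,-0.005],
    [0,0,-0.005]
  ],
  "gripper": [10,10]
}}

```text
clock: 17.43
eef_pos: [470.4, 13.7, 205.7]
eef_rot: [-3.141, 0.001, 2.076]
wrist_force: [-0.8, -6.9, 0.5]
finger_gap: 17.8
finger_force: 7.0
```

>>> {"fn": "carry_out", "kwargs": {
  "slide": [
    [-0.003,0.006,0],
    [-0.003,0.006,0]
  ],
  "dr": [
    [0,0,-0.004],
    [0,0,-0.004]
  ],
  "gripper": [10,10]
}}

```text
clock: 17.6
eef_pos: [469.8, 15.1, 205.7]
eef_rot: [-3.141, 0.002, 2.051]
wrist_force: [1.1, -8.9, 0.1]
finger_gap: 17.7
finger_force: 7.0
```

```bash
python3 - <<'E'
from h import *
s=read_state();m=camera_model("wrist");im=camera("wrist");cv2.imwrite("pics/w4r.png",im[:,:,::-1])
c,b,k=big(mask(im,(0,120,100),(10,255,255),(285,270,345,365)));p=(b[0]+b[2]/2,b[1]+b[3]-b[2]/2)
print(c,b,wplane(m,p,146),s["eef_pos"],s["wrist_force"])
E
```

```text
[313.20970874 340.84174757] [ 294  322   39   37 1030] [473.08569886  10.02381903 146.        ] [469.77737805  15.13958839 205.74687202] [ 1.11732522 -8.91966526  0.12242146]
```

>>> {"fn": "carry_out", "kwargs": {
  "slide": [
    [0,0,0],
    [0,0,0],
    [0,0,0],
    [0,0,0],
    [0,0,0.08],
    [0,0,0.2],
    [0,0,0.32],
    [0,0,0.44],
    [0,0,0.44],
    [0,0,0.44]
  ],
  "dr": [
    [0,0,0],
    [0,0,0],
    [0,0,0],
    [0,0,0],
    [0,0,0],
    [0,0,0],
    [0,0,0],
    [0,0,0],
    [0,0,0],
    [0,0,0]
  ],
  "gripper": [50,50,50,50,50,50,50,50,50,50]
}}

```text
clock: 18.48
eef_pos: [470.0, 15.7, 316.7]
eef_rot: [3.139, 0.001, 2.054]
wrist_force: [-0.2, -0.0, -0.8]
finger_gap: 46.8
finger_force: 0.0
```

```bash
python3 - <<'E'
from h import *
s=read_state();sd=camera("side");im=camera("wrist");print(s["eef_pos"],s["finger_gap"])
a=cv2.resize(sd[170:370,200:420],None,fx=3.4,fy=2.9,interpolation=2)
cv2.imwrite("pics/f.png",a[:,:,::-1])
E
```

```text
[469.9811179   15.726343   316.72892464] 46.762439725041325
```

View pics/f.png

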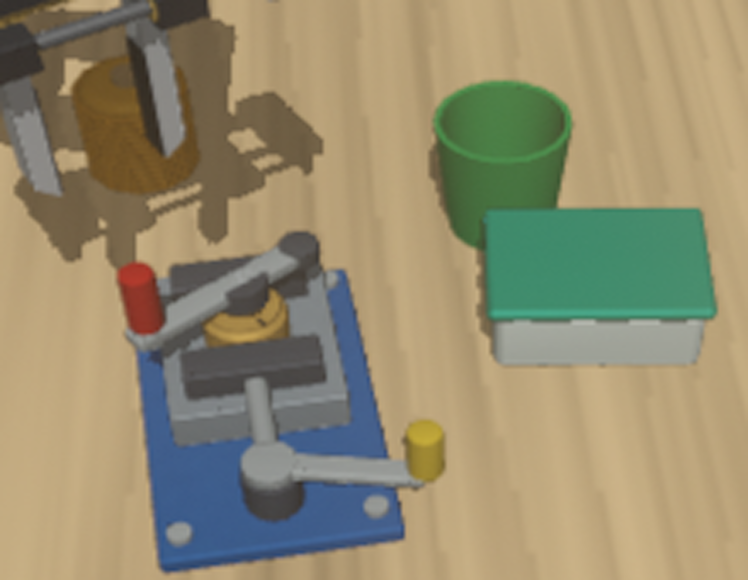

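The final view shows the lever over with its knob at (425,450), the handle free at (140,298), the boss mark still at upper right, and the cup, tub and spool in place. One numeric check: did the handle stay put on release?

```bash
python3 - <<'E'
from h import *
a=cv2.imread("pics/w3.png")[:,:,::-1].copy();c,b,_=big(mask(a,(0,150,60),(8,255,255),(80,110,150,215)));print(c/2.8+[200,215],b[:4]/2.8)
sd=camera("side");c,b,_=big(mask(sd,(0,150,60),(8,255,255),(225,240,260,300)));print(c,b)
sc=camera("scene");c2,b2,_=big(mask(sc,(0,150,60),(8,255,255),(180,180,240,240)));print(c2,b2)
P,e=tri(camera_model("scene"),c2,camera_model("side"),c);u=P[:2]-[519.2,38.3];print(P,e,np.hypot(*u),np.degrees(np.arctan2(u[1],u[0])))
E
```

```text
[241.26651472 272.09456849] [34.64285714 45.35714286 13.21428571 24.64285714]
[241.00434783 272.3       ] [235 260  13  25 230]
[195.71713147 214.96015936] [190 202  13  28 251]
[474.7636599    5.82053116 123.66800845] 1.9904765225851777 55.04093219849429 -143.8361340388912
```

```bash
python3 -c "
from cell import *
print(sign_off())"
```

```text
the job is handed in; nothing more can be done
None
```

The job is handed in: the vise is closed, the tap was worked forward and back as asked and bottomed gently about 0.88 turn in (about 8 N at the handle against the 15 N slip limit), and the gripper is clear with the cup, spool and tub untouched.

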